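# Clear an oversize cup from a jar feeder and seat the jar

### The arm

A 7-joint arm with a two-finger parallel gripper is mounted at the origin on a cart in front of the work surface, level with it; the furniture and walls round the work are solid. World frame = base frame: x ahead of the robot, y to its left, z up, the work surface at z = 0. Lengths are in m, angles in rad, forces in N, time in s.
With the tool pointing down it reaches from about 0.35 to 0.9 m from the base axis. Payload 7.2 kg.
Tool frame: the origin (TCP) lies at the very end of the fingers, on their centre line; the grasp point (between the pads) lies 19 mm behind it (ctrl.hold_point_z is the distance from the TCP to the grasp point, in m); z points along the fingers, y is the line along which they close (so a half turn about z gives the same grasp; the last joint's range is limited). The gripper opens to 85 mm and grips with 20 to 120 N. Pads are 22 mm wide; open, the fingers measure 114 mm over their backs; the gripper's body (76 mm by 85 mm) begins 54 mm behind the grasp point. The pads swing forward as they close: fully open they stand 13 mm farther back than shut.
Start: joints at [-1.282, 0.411, -0.013, 1.596, 0.006, 1.134, -0.082], TCP at [0.218, 0.586, 0.231] pointing down, gripper open.
Joint ranges: [-2.95, 2.95], [-0.29, 1.99], [-1.47, 1.44], [0.14, 2.54], [-1.03, 4.17], [0.13, 1.85], [-2.86, 2.86]. Speed limits (rad/s): [2.39, 2.39, 3.01, 3.01, 3.14, 3.14, 3.14].

### API

Orientations are given as a unit quaternion [x, y, z, w].
In Python, from rig import ctrl, read_camera, camera_info, models gives the robot as it stands. The module is installed in compiled form; this text tells all that it offers.
- The arm moves only by the shell command python3 -m pendant 'ROWS' [OPENING] [FORCE]. ROWS is JSON, a list of rows, each a list of 6 numbers: the shift along the tool's x, y, z in units of 400 mm (1.0 is 400 mm), then the turn, a rotation vector about the tool's x, y, z in units of 360 degrees (1.0 is 360 degrees). A call has exactly 5 rows; each row is the pose to reach, as a shift and turn from the pose commanded when the call began, along the tool's axes at that moment, turning the shorter way round; what a row does not reach only later rows make up. A row lasts 1/8 s, in which the tool goes at most 62.5 mm and 10.7 degrees, less where a joint would pass 70% of its speed; a pose out of reach is approached as far as the arm can. A call with a number of a shift or a turn outside -1 to 1 is refused whole. A call with a gripper value outside its range is refused whole. OPENING is the opening, from 0 (shut) to 1 (fully open), set as the call begins (- or left out, the last holds). The fingers move at their own pace and stop on an object; FORCE is the grip in N (left out, the last holds). Time passes only in rows, so rows that repeat a pose let the fingers close, or fill a call up. It gives the time, the measured TCP pose, the force, the opening and the grip force at its end, in the units of the state.
- ctrl.state(): the state, without advancing time (a new reading comes with each control period).
- read_camera(name): name is "scene" or "top"; returns the picture (480x640x3 uint8, blue, green, red); there is no depth.
- camera_info(name): a dict with "camera_matrix" (3x3 intrinsics, pixels), "R" (3x3) and "t" (3): a world point X has camera coordinates R X + t. Camera axes: x right, y down, z forward; pixel columns grow to the right and rows downward; lengths in m; the calibration is good to about 2 mm. A picture is of the moment at which its call begins. camera_info takes no time and is no camera call.
- ctrl.finish_job(): hands the job in; it is judged then, once.
Trained networks look in the newest picture that a camera, given by its name, has taken for a name from the list of things; names that differ only in an ending like _2 or _b are one class to them, and where a whole thing is asked for, a point or a joint stands for the part that bears it (a point fixed in the world has none). Each returns a list of dicts, best first, with "score" (0 to 1); they miss things now and then, are a little off and sometimes report something else, mostly with a low value. They report only what shows in the picture. A call takes as long as a camera call. They do not tell look-alikes from the thing itself.
- models.outline_of(camera, query): "region" (480x640 bool, what is visible of it).
- models.pinpoint(camera, query): "xyz" ([x, y, z] in m, in world coordinates, good to about 4 mm: a listed point, or the origin of a listed thing).
The state is a dict: "clock": time; "joints": joint angles; "qvel": joint speeds; "joint_torque": joint torques, N m; "tool_pos": TCP position; "tool_rot": TCP orientation; "contact_force": force on the tool from outside, world axes, zero at the start; "wrist_torque": the same for the moment, N m; "width": opening from 0.0 (shut) to 1.0 (fully open); "finger_force": force on a finger pad.
Only numpy, scipy, OpenCV 4.12 (cv2) and the standard library are available. Lean on these libraries where they do the work, as an engineer would, in place of code of your own. Each camera call takes 0.05 s, during which the arm holds its last target. There are 200 camera calls.

### The job

The wide cup with the green lid is jammed in the narrow mouth of the jar feeder: nudge it straight back out of the mouth and leave it standing on the wide deck, clear of the mouth. Then slide the small white-capped jar through the mouth and down the lane until you feel the red sprung stop, press it home with about 12 N (never as much as 19 N) for half a second, ease off before letting go, and leave it standing at the stop. Slide both, do not lift or tip them, do not force the orange sprung roller at the mouth sideways, and leave the bottles and the box alone.

Things in the scene. Friction and masses are not known exactly. Their poses are not given: they have to be found in the camera images.
- feeder: Fixed grey jar feeder with white rails. Origin: on the counter, under the middle of the lane's entrance; x runs along the lane to the stop, y left of that, z up. Deck top at z = 5 mm. Wide deck x -155 to -5 mm, open at its back end; side walls 22 mm high, inner faces y = +-91; front shoulders 30 mm high, faces x = -29, from y = +-36 outwards.
- mouth (a point): Middle of the narrow mouth, on the deck, at feeder x = -20 mm, axes as the feeder. On its -y side a fixed blue post, on its +y side an orange sprung roller, both 16 mm dia and 30 mm high; inner faces at y = -19.5 mm and (free roller) +19.5 mm.
- lane (a point): Middle of the lane on the deck, at feeder x = 50 mm, axes as the feeder. Rails from feeder x = 2 to 132 mm, 30 mm high, 10 mm thick, inner faces y = +-20.5: the jar fits, the cup does not. A dark 60 mm high stop block with a red sprung plunger (22 to 58 mm over the deck) closes the lane; its setting varies and is not measured: the plunger's free face lies at feeder x = 85 to 100 mm, to be found by feel.
- cup_mid (a point): Centre (half-way up) of the jammed sample cup: clear body, green screw lid; body 45 mm dia (lid 48), 66 mm tall, about 70 g, standing upright on the deck. At the start at feeder x = -15 mm, pinched between post and roller with about 5 N; up to about 12 N draws it straight back. In front of it the lane is free for closed fingers; at least 50 mm of free deck behind it.
- jar_mid (a point): Centre (half-way up) of the small specimen jar, with a white screw cap: 36 mm dia, 79 mm tall, about 70 g, standing upright on the wide deck behind the cup. Only this jar is to go to the stop.
- roller (a joint): Sideways travel of the orange sprung roller at the mouth (m): 0 about as the jam leaves it, -0.005 when free, grows as it is pushed outward (+y of the feeder), 0.6 N per mm; more than +0.006 overstrains it.
- plunger (a joint): How far the red plunger of the stop is pressed in (m): 0 free; it begins to give at 3 N and takes 3 N more for each mm; 0.003 is 12 N, pressed home is over 0.0015 (7.5 N), over 0.0055 (19.5 N) is overpressed. Let go suddenly while pressed it throws the jar back, so ease back by as much as it was pressed before releasing.
- brown_bottle: Bystander, leave alone: brown bottle with black cap, 42 dia x 88 tall mm; origin at the centre of its underside.
- green_bottle: Bystander, leave alone: turquoise-green bottle with white cap, 33 dia x 78 tall mm; origin at the centre of its underside.
- strip_bottle: Bystander, leave alone: black bottle, 42 dia x 114 tall mm; origin at the centre of its underside.
- slide_box: Bystander, leave alone: red open-topped box of glass slides, 58 x 82 x 38 mm; origin at the centre of its underside.
Not all that is in view belongs to the job. What is shaped like the part that bears jar_mid but pink or purple is not meant. What is shaped like the part that bears cup_mid but blue or pink is not meant.

How it is judged:
By the outcome, as a careful person would: the job done as asked, in the order asked, and still so for the second after the job is handed in, with the robot touching nothing.
It also fails if it takes over 72 s, if anything falls off the work surface, if the arm or the gripper's body presses on something with over 40 N, if the wrist force passes 120 N, or if a joint passes its speed limit or range.

## Working session

There is one attempt and no reset: what is moved stays moved. The work goes in short steps, Python scripts to look and compute and a shell command to move; the robot and the scene stay as the last step left them, time stands still between calls to the robot, and variables do not carry over. Pictures are saved under pics/ and viewed, at most 10 in all, crops included, and the job is handed in when it is done.

```bash
mkdir -p pics
python3 - <<'E'
from rig import ctrl, read_camera, camera_info, models
import cv2,numpy as np
s=ctrl.state();print({k:np.round(v,3) for k,v in s.items()},ctrl.hold_point_z)
for c in("scene","top"):
    cv2.imwrite(f"pics/{c}0.png",read_camera(c))
    for q in("feeder","mouth","lane","cup_mid","jar_mid","brown_bottle","green_bottle","strip_bottle","slide_box"):
        print(c,q,[(np.round(d["xyz"],3),round(d["score"],2)) for d in models.pinpoint(c,q)[:3]])
E
```

```text
{'clock': np.float64(0.0), 'joints': array([-1.282,  0.412, -0.013,  1.597,  0.006,  1.134, -0.082]), 'qvel': array([ 0.001, -0.001, -0.001,  0.001,  0.002, -0.   , -0.   ]), 'joint_torque': array([ 1.0000e-03, -6.0062e+01,  6.8300e-01, -2.9941e+01,  1.4000e-02,
        1.1000e-02,  0.0000e+00]), 'tool_pos': array([0.218, 0.585, 0.23 ]), 'tool_rot': array([ 0.177,  0.984, -0.001, -0.   ]), 'contact_force': array([-0.808,  0.454, -0.618]), 'wrist_torque': array([-0.017, -0.025,  0.014]), 'finger_force': np.float64(0.0), 'width': np.float64(1.0)} 0.0187
scene feeder [(array([ 0.554,  0.016, -0.   ]), 0.71)]
scene mouth [(array([0.552, 0.035, 0.001]), 0.94)]
scene lane [(array([ 0.563, -0.033,  0.006]), 0.95)]
scene cup_mid [(array([ 0.448, -0.055,  0.034]), 0.86), (array([ 0.44 , -0.132,  0.031]), 0.71), (array([0.553, 0.028, 0.04 ]), 0.68)]
scene jar_mid [(array([0.543, 0.132, 0.043]), 0.86), (array([0.588, 0.237, 0.039]), 0.8), (array([ 0.553,  0.015, -0.   ]), 0.62)]
scene brown_bottle [(array([ 0.682, -0.144, -0.001]), 0.93), (array([0.538, 0.129, 0.043]), 0.35)]
scene green_bottle []
scene strip_bottle [(array([ 0.642, -0.258, -0.002]), 0.79)]
scene slide_box [(array([0.416, 0.356, 0.001]), 0.9)]
top feeder [(array([ 0.551,  0.015, -0.002]), 0.68)]
top mouth [(array([0.55 , 0.032, 0.005]), 0.94)]
top lane [(array([ 0.563, -0.033,  0.007]), 0.8)]
top cup_mid [(array([0.559, 0.034, 0.035]), 0.98), (array([ 0.439, -0.132,  0.033]), 0.81), (array([ 0.691, -0.143, -0.002]), 0.62)]
top jar_mid [(array([0.544, 0.129, 0.042]), 0.9), (array([0.511, 0.241, 0.043]), 0.88), (array([0.582, 0.236, 0.035]), 0.81)]
top brown_bottle [(array([ 0.693, -0.142, -0.003]), 0.65)]
top green_bottle [(array([ 0.408, -0.248, -0.002]), 0.53)]
top strip_bottle [(array([ 0.642, -0.255,  0.002]), 0.98)]
top slide_box [(array([0.416, 0.356, 0.001]), 0.7)]
```

Run:
```python
from rig import camera_info
for c in("scene","top"): print(camera_info(c))
```

```text
{'camera_matrix': array([[486.30305307,   0.        , 327.98214292],
       [  0.        , 486.30305307, 231.55348661],
       [  0.        ,   0.        ,   1.        ]]), 'R': array([[ 0.72423472, -0.6892589 , -0.02015531],
       [-0.47112209, -0.47326228, -0.74435663],
       [ 0.50351568,  0.54858453, -0.66747807]]), 't': array([-0.38284357,  0.3253686 ,  0.68466355])}
{'camera_matrix': array([[617.61877805,   0.        , 328.90911926],
       [  0.        , 617.61877805, 233.41693797],
       [  0.        ,   0.        ,   1.        ]]), 'R': array([[ 0.09513875, -0.99545654, -0.00386051],
       [-0.97538913, -0.09244454, -0.20017508],
       [ 0.1989087 ,  0.02280991, -0.97975254]]), 't': array([0.00221931, 0.55288401, 1.20348069])}
```

View pics/scene0.png

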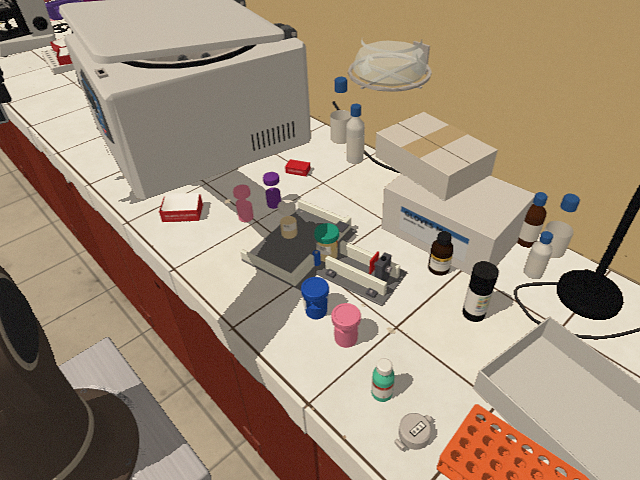

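View pics/top0.png

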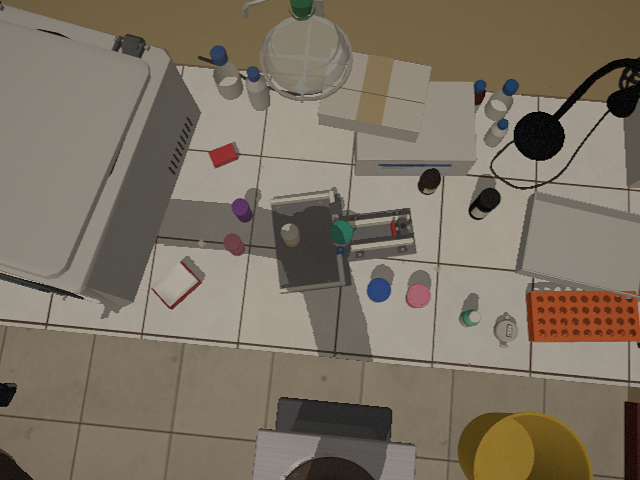

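The top picture shows the feeder at cols 272–415. The green-lidded cup is at (341,233) and the white-capped jar at (290,235). The blue and pink cups and the purple and pink jars are outside it. Next I'll fit the feeder pose and overlay it on the picture to check.

```bash
cat > h.py <<'E'
from rig import ctrl, read_camera, camera_info, models
import cv2,numpy as np
from scipy.spatial.transform import Rotation as R
def proj(c,X):
    i=camera_info(c); p=(np.asarray(X)@i["R"].T+i["t"])@i["camera_matrix"].T
    return p[...,:2]/p[...,2:]
def F(o,yaw,P):  # feeder->world
    P=np.atleast_2d(P).astype(float)/1000; c,s=np.cos(yaw),np.sin(yaw)
    return np.c_[o[0]+c*P[:,0]-s*P[:,1],o[1]+s*P[:,0]+c*P[:,1],P[:,2]]
def G(o,yaw,W):  # world->feeder mm
    W=np.atleast_2d(W);c,s=np.cos(yaw),np.sin(yaw);d=W[:,:2]-o
    return np.c_[c*d[:,0]+s*d[:,1],-s*d[:,0]+c*d[:,1],W[:,2]]*1000
def overlay(c,img,o,yaw,box,f,name):
    big=cv2.resize(img[box[1]:box[3],box[0]:box[2]],None,fx=f,fy=f,interpolation=cv2.INTER_CUBIC)
    lines=[[(2,s*y,35),(132,s*y,35)] for s in(1,-1) for y in(20.5,30.5)]+[[(-155,s*91,27),(-29,s*91,27)] for s in(1,-1)]
    lines+=[[(-155,-91,5),(-155,91,5)]]+[[(-29,s*91,35),(-29,s*36,35)] for s in(1,-1)]
    for l in lines:
        p=((proj(c,F(o,yaw,l))-box[:2]+.5)*f).astype(int)
        cv2.line(big,tuple(map(int,p[0])),tuple(map(int,p[1])),(0,255,255),1)
    cv2.imwrite(name,big)
E
python3 - <<'E'
from h import *
w=np.array([[.554,.016],[.551,.015],[.552,.035],[.550,.032],[.563,-.033],[.563,-.033]]);x=np.array([0,0,-20,-20,50,50])/1000
A=np.c_[np.ones(6),x];(o,d),*_=np.linalg.lstsq(A,w,rcond=None);yaw=np.arctan2(d[1],d[0]);print(o,d,np.degrees(yaw))
print(G(o,yaw,[[.544,.1305,.0425],[.556,.031,.036]]))
print(G(o,yaw,[ctrl.state()["tool_pos"]]))
a=cv2.imread("pics/top0.png");b=cv2.imread("pics/scene0.png")
overlay("top",a,o,yaw,(260,180,425,300),4.8,"pics/ta.png");overlay("scene",b,o,yaw,(235,190,415,310),4.4,"pics/sa.png")
E
```

```text
[0.55371154 0.01487179] [ 0.17884615 -0.95384615] -79.38034472384497
[[-115.43747204   11.76375149   42.5       ]
 [ -15.43022702    5.22150849   36.        ]]
[[-622.78386036 -224.4534179   231.29341554]]
```

View pics/ta.png

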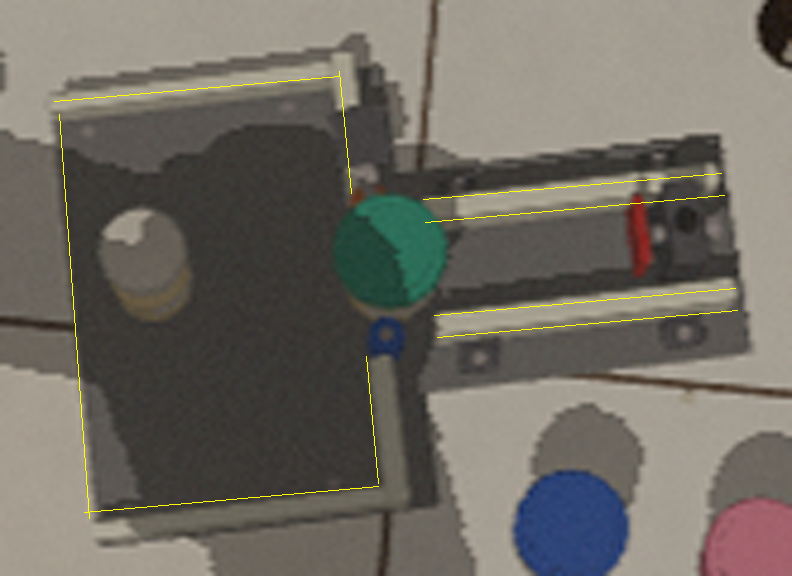

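View pics/sa.png

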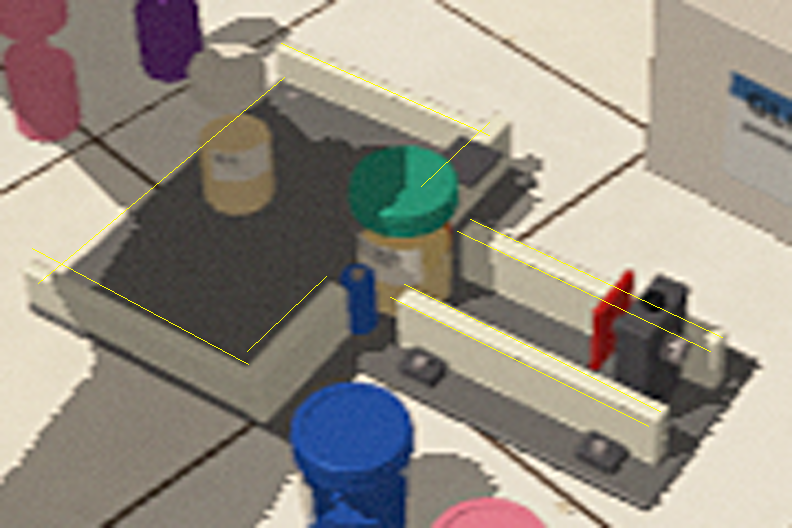

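The overlay is a few mm off and about 1° short in yaw. The cup sits right at the mouth, and the jar is at (145,260) in the crop. I'll refine the fit by aligning edges in both pictures.

Run:
```python
from h import *
from scipy.ndimage import map_coordinates
from scipy.optimize import minimize
L=[[(4,s*y,35),(130,s*y,35)] for s in(1,-1) for y in(20.5,30.5)]+[[(-153,s*91,27),(-40,s*91,27)] for s in(1,-1)]+[[(132,s*20.5,35),(132,s*30.5,35)] for s in(1,-1)]+[[(-29,s*85,35),(-29,s*40,35)] for s in(1,-1)]
pts=np.vstack([np.linspace(a,b,60 if abs(a[0]-b[0])>50 else 25) for a,b in L])
g={}
for c in("top","scene"):
    im=cv2.GaussianBlur(cv2.cvtColor(cv2.imread(f"pics/{c}0.png"),cv2.COLOR_BGR2GRAY).astype(float),(0,0),1.0)
    g[c]=np.hypot(cv2.Sobel(im,cv2.CV_64F,1,0),cv2.Sobel(im,cv2.CV_64F,0,1))
def sc(v,cs=("top","scene")):
    t=0
    for c in cs:
        p=proj(c,F(v[:2]/1000,np.radians(v[2]),pts)); t-=np.minimum(map_coordinates(g[c],[p[:,1],p[:,0]],order=1),150).mean()
    return t
for cs in(("top",),("scene",),("top","scene")):
    best=min(((sc(np.array([554+a,15+b,-78.5+w]),cs),a,b,w) for a in range(-6,7) for b in range(-6,7) for w in np.arange(-2,2.1,.5)))
    r=minimize(sc,np.array([554+best[1],15+best[2],-78.5+best[3]]),args=(cs,),method="Nelder-Mead",options=dict(initial_simplex=np.array([554+best[1],15+best[2],-78.5+best[3]])+np.array([[0,0,0],[1,0,0],[0,1,0],[0,0,.5]])))
    print(cs,r.x,r.fun)
o=r.x[:2]/1000;yaw=np.radians(r.x[2])
print(G(o,yaw,[[.544,.1305,.0425],[.559,.034,.036],[.553,.028,.04]]))
# heads: cap centre estimates from outlines
for c,q in(("top","jar_mid"),("top","cup_mid"),("scene","jar_mid"),("scene","cup_mid")):
    pass
overlay("top",cv2.imread("pics/top0.png"),o,yaw,(260,180,425,300),4.8,"pics/ta2.png")
```

```text
('top',) [553.71498337  16.20362684 -77.43612523] -125.70710130696818Traceback (most recent call last):
  File "<stdin>", line 16, in <module>
  File "<stdin>", line 16, in <genexpr>
  File "<stdin>", line 13, in sc
  File "h.py", line 5, in proj
    i=camera_info(c); p=(np.asarray(X)@i["R"].T+i["t"])@i["camera_matrix"].T
ValueError: time passes only in moves, steps and waits
```

Too many `camera_info` calls, so I'll cache it.

```bash
sed -i 's/^def proj/CI={c:camera_info(c) for c in("top","scene")}\ndef proj/; s/i=camera_info(c)/i=CI[c]/' h.py
python3 - <<'E'
from h import *
from scipy.ndimage import map_coordinates
from scipy.optimize import minimize
L=[[(4,s*y,35),(130,s*y,35)] for s in(1,-1) for y in(20.5,30.5)]+[[(-153,s*91,27),(-40,s*91,27)] for s in(1,-1)]+[[(132,s*20.5,35),(132,s*30.5,35)] for s in(1,-1)]+[[(-29,s*85,35),(-29,s*40,35)] for s in(1,-1)]
pts=np.vstack([np.linspace(a,b,60 if abs(a[0]-b[0])>50 else 25) for a,b in L])
g={}
for c in("top","scene"):
    im=cv2.GaussianBlur(cv2.cvtColor(cv2.imread(f"pics/{c}0.png"),cv2.COLOR_BGR2GRAY).astype(float),(0,0),1.0)
    g[c]=np.hypot(cv2.Sobel(im,cv2.CV_64F,1,0),cv2.Sobel(im,cv2.CV_64F,0,1))
def sc(v,cs):
    return -sum(np.minimum(map_coordinates(g[c],proj(c,F(v[:2]/1000,np.radians(v[2]),pts)).T[::-1],order=1),150).mean() for c in cs)
for cs in(("top",),("scene",),("top","scene")):
    b=min(((sc(np.array([554+a,15+b,-78.5+w]),cs),554+a,15+b,-78.5+w) for a in range(-6,7) for b in range(-6,7) for w in np.arange(-2,2.1,.5)))[1:]
    r=minimize(sc,b,args=(cs,),method="Nelder-Mead",options=dict(initial_simplex=np.array(b)+np.array([[0,0,0],[1,0,0],[0,1,0],[0,0,.5]])))
    print(cs,r.x,r.fun)
o=r.x[:2]/1000;yaw=np.radians(r.x[2])
print(G(o,yaw,[[.544,.1305,.0425],[.559,.034,.036],[.553,.028,.04]]))
overlay("top",cv2.imread("pics/top0.png"),o,yaw,(260,180,425,300),4.8,"pics/ta2.png")
E
```

```text
('top',) [553.71498337  16.20362684 -77.43612523] -125.70710130696818
('scene',) [553.41073264  12.48714895 -77.43462288] -124.36351975133468
('top', 'scene') [554.10021351  11.87604994 -77.53450701] -246.74935966076086
[[-118.00767793   15.74305527   42.5       ]
 [ -20.54477741    9.55976961   36.        ]
 [ -15.98132985    2.40610297   40.        ]]
```

View pics/ta2.png

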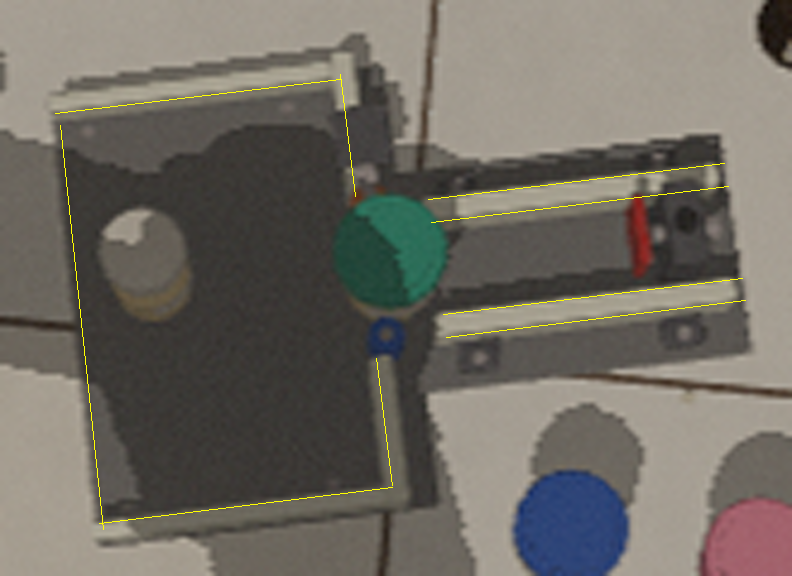

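```bash
cat >> h.py <<'E'
O=np.array([.554,.0135]);YAW=np.radians(-77.8)
def goal(x,y,z,tilt=0):
    """tool x = -feeder x, tool y = feeder y, tool z down; tilt deg>0: tips lean to feeder -x. Prints the row (pendant units)."""
    s=ctrl.state();Rc=R.from_quat(s["tool_rot"])
    B=R.from_matrix(np.array([[-1,0,0],[0,1,0],[0,0,-1.]]))
    Rg=R.from_euler("z",YAW)*R.from_euler("y",tilt,degrees=True)*B
    d=Rc.inv().apply(F(O,YAW,[x,y,z])[0]-s["tool_pos"]);w=(Rc.inv()*Rg).as_rotvec()
    return np.round(np.r_[d/.4,w/(2*np.pi)],4).tolist()
def where():
    s=ctrl.state();f=R.from_euler("z",-YAW).apply(s["contact_force"])
    print("t",round(float(s["clock"]),2),"feeder TCP",G(O,YAW,s["tool_pos"])[0].round(1),"F(feeder)",f.round(1),"w",round(float(s["width"]),3),"grip",round(float(s["finger_force"]),1))
E
python3 - <<'E'
from h import *
where();print(goal(32,0,140,8))
Rg=R.from_euler("z",YAW)*R.from_euler("y",8,degrees=True)*R.from_matrix(np.array([[-1,0,0],[0,1,0],[0,0,-1.]]))
print("tool z in feeder",R.from_euler("z",-YAW).apply(Rg.apply([0,0,1])))
E
```

```text
t 1.0 feeder TCP [-630.1 -207.2  231.3] F(feeder) [ 0.1 -0.1 -0.5] w 1.0 grip 0.0
[-1.3291, -1.1144, 0.2282, -0.0111, 0.0203, 0.159]
tool z in feeder [-1.39173101e-01  1.09868270e-17 -9.90268069e-01]
```

```bash
python3 -m pendant '[[-0.1,-0.085,0,0,0,0.029],[-0.22,-0.185,0,0,0,0.058],[-0.34,-0.285,0,0,0,0.087],[-0.46,-0.385,0,0,0,0.116],[-0.58,-0.485,0,0,0,0.145]]' 0 30; python3 -c "
from h import *
where();print(goal(32,0,140,8))"
```

```text
clock: 1.62
tool_pos: [0.3688, 0.3211, 0.2317]
tool_rot: [0.595, 0.804, 0.001, -0.0]
contact_force: [-0.0, -0.3, -0.2]
width: 0.002
finger_force: 0.0
t 1.62 feeder TCP [-339.8 -116.   231.7] F(feeder) [ 0.3 -0.1 -0.2] w 0.002 grip 0.0
[-0.9507, 0.2108, 0.2286, -0.0008, 0.0221, 0.0134]
```

```bash
python3 -m pendant '[[-0.15,0.035,0.02,0,0.005,0.006],[-0.3,0.07,0.06,0,0.01,0.0134],[-0.45,0.1,0.1,0,0.015,0.0134],[-0.6,0.135,0.14,0,0.022,0.0134],[-0.75,0.17,0.18,0,0.022,0.0134]]'; python3 -m pendant '[[-0.12,0.02,0.03,0,0,0],[-0.2,0.04,0.05,0,0,0],[-0.2,0.04,0.05,0,0,0],[-0.2,0.04,0.05,0,0,0],[-0.2,0.04,0.05,0,0,0]]';  python3 - <<'E'
from h import *
where();print(goal(32,0,60,8)); print(goal(32,0,20,8))
im=read_camera("top");cv2.imwrite("pics/t1.png",np.vstack([cv2.resize(im[150:310,240:440],None,fx=3,fy=3,interpolation=cv2.INTER_CUBIC)]))
im=read_camera("scene")
for q in("cup_mid","jar_mid"):print(q,[(G(O,YAW,d["xyz"]).round(0),round(d["score"],2)) for c in("top","scene") for d in models.pinpoint(c,q)])
E
```

```text
clock: 2.25
tool_pos: [0.5214, 0.0579, 0.1603]
tool_rot: [0.625, 0.778, 0.042, -0.055]
contact_force: [1.0, -0.1, 0.3]
width: 0.005
finger_force: 0.0
clock: 2.88
tool_pos: [0.5523, -0.0094, 0.1299]
tool_rot: [0.623, 0.779, 0.041, -0.056]
contact_force: [0.3, 0.8, 0.2]
width: -0.001
finger_force: 0.0
t 2.88 feeder TCP [ 22.   -6.5 129.9] F(feeder) [-0.7  0.4  0.2] w -0.001 grip 0.0
[-0.049, 0.017, 0.1696, -0.001, 0.0001, 0.0012]
[-0.0628, 0.0175, 0.2687, -0.001, 0.0001, 0.0012]
cup_mid [(array([[ 121., -142.,   31.]]), 0.9), (array([[-15.,   7.,  34.]]), 0.77), (array([[-13.,   1.,  43.]]), 0.75), (array([[  44., -123.,   36.]]), 0.67)]
jar_mid [(array([[-211.,   75.,   38.]]), 0.67), (array([[-2.,  1., -2.]]), 0.65), (array([[-120.,   14.,   41.]]), 0.63), (array([[-232.,    7.,   44.]]), 0.59), (array([[-117.,   12.,   46.]]), 0.9), (array([[-235.,    7.,   32.]]), 0.81), (array([[-216.,   78.,   37.]]), 0.58)]
```

View pics/t1.png

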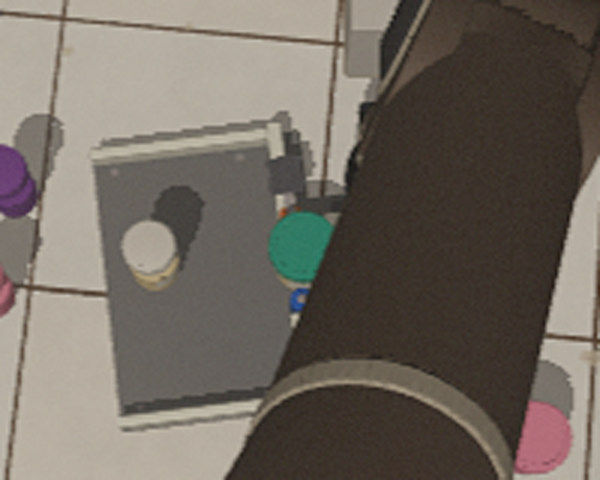

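The arm hides the tool. The cup is at the mouth at about (-15,4), and the jar is unmoved at about (-118,13). I'll lower the fingers into the lane, watching the force.

```bash
python3 -m pendant '[[-0.02,0.008,0.05,0,0,0.001],[-0.049,0.018,0.1,0,0,0.001],[-0.049,0.019,0.14,0,0,0.001],[-0.049,0.019,0.17,0,0,0.001],[-0.049,0.019,0.17,0,0,0.001]]'; python3 -c "
from h import *
where();print(goal(32,1,22,8))"
```

```text
clock: 3.8
tool_pos: [0.5607, -0.0186, 0.0582]
tool_rot: [0.627, 0.776, 0.04, -0.057]
contact_force: [0.4, -0.3, -1.1]
width: -0.001
finger_force: 0.0
t 3.8 feeder TCP [32.8 -0.2 58.2] F(feeder) [ 0.4  0.3 -1.1] w -0.001 grip 0.0
[-0.0105, 0.0039, 0.09, -0.0014, 0.0002, -0.0001]
```

```bash
python3 -m pendant '[[-0.004,0.002,0.03,0,0,0],[-0.007,0.002,0.06,0,0,0],[-0.0105,0.003,0.09,0,0,0],[-0.0105,0.003,0.09,0,0,0],[-0.0105,0.003,0.09,0,0,0]]'; python3 -c "
from h import *
where();print(goal(22,1,22,8));print(goal(-10,1,22,8))"
```

```text
clock: 4.42
tool_pos: [0.5625, -0.0183, 0.0231]
tool_rot: [0.627, 0.776, 0.041, -0.056]
contact_force: [0.0, 0.7, -0.3]
width: -0.002
finger_force: 0.0
t 4.42 feeder TCP [32.9  1.5 23.1] F(feeder) [-0.6  0.2 -0.3] w -0.002 grip 0.0
[0.0266, -0.0013, 0.0066, -0.001, 0.0003, -0.0002]
[0.1059, -0.0014, 0.0176, -0.001, 0.0003, -0.0002]
```

```bash
python3 -m pendant '[[0.01,0,0.001,0,0,0],[0.02,0,0.003,0,0,0],[0.027,0,0.004,0,0,0],[0.034,0,0.005,0,0,0],[0.04,0,0.006,0,0,0]]'; python3 -c "
from h import *
where()"; python3 -m pendant '[[0.004,0,0.001,0,0,0],[0.008,0,0.001,0,0,0],[0.012,0,0.002,0,0,0],[0.016,0,0.002,0,0,0],[0.02,0,0.003,0,0,0]]'; python3 -c "
from h import *
where()"
```

```text
clock: 5.05
tool_pos: [0.559, -0.0025, 0.023]
tool_rot: [0.627, 0.776, 0.041, -0.055]
contact_force: [-0.5, -4.1, 1.8]
width: 0.005
finger_force: 2.5
t 5.05 feeder TCP [16.7  1.5 23. ] F(feeder) [ 3.9 -1.3  1.8] w 0.005 grip 2.5
clock: 5.68
tool_pos: [0.5583, 0.0027, 0.0232]
tool_rot: [0.628, 0.776, 0.04, -0.054]
contact_force: [1.8, -7.2, 1.5]
width: -0.004
finger_force: 3.4
t 5.67 feeder TCP [11.5  1.9 23.2] F(feeder) [7.4 0.3 1.5] w -0.004 grip 3.4
```

```bash
python3 -m pendant '[[0.006,-0.001,0.001,0,0,0],[0.012,-0.001,0.002,0,0,0],[0.018,-0.002,0.002,0,0,0],[0.024,-0.002,0.003,0,0,0],[0.03,-0.003,0.004,0,0,0]]'; python3 -c "
from h import *
where()"; python3 -m pendant '[[0.01,0,0.001,0,0,0],[0.02,0,0.002,0,0,0],[0.03,0,0.004,0,0,0],[0.04,0,0.006,0,0,0],[0.045,0,0.006,0,0,0]]'
python3 - <<'E'
from h import *
where();print(goal(-28,1,22,8))
im=read_camera("scene");cv2.imwrite("pics/s2.png",cv2.resize(im[170:330,220:420],None,fx=3.5,fy=3.5,interpolation=cv2.INTER_CUBIC))
print([(G(O,YAW,d["xyz"]).round(0),round(d["score"],2)) for d in models.pinpoint("scene","cup_mid")])
E
```

```text
clock: 6.3
tool_pos: [0.5533, 0.0179, 0.0228]
tool_rot: [0.626, 0.776, 0.041, -0.056]
contact_force: [0.2, -0.9, 0.2]
width: -0.001
finger_force: 0.3
t 6.3 feeder TCP [-4.5  0.3 22.8] F(feeder) [ 1.  -0.   0.2] w -0.001 grip 0.3
clock: 6.92
tool_pos: [0.5495, 0.0352, 0.023]
tool_rot: [0.627, 0.776, 0.041, -0.056]
contact_force: [0.0, -0.3, 0.5]
width: 0.0
finger_force: 0.2
t 6.92 feeder TCP [-22.2   0.2  23. ] F(feeder) [ 0.3 -0.1  0.5] w 0.0 grip 0.2
[0.014, 0.0021, 0.0044, -0.0011, 0.0002, -0.0001]
[(array([[ 121., -141.,   35.]]), 0.9), (array([[-50.,   1.,  41.]]), 0.66), (array([[  46., -122.,   35.]]), 0.61), (array([[48., -3.,  6.]]), 0.37)]
```

View pics/s2.png

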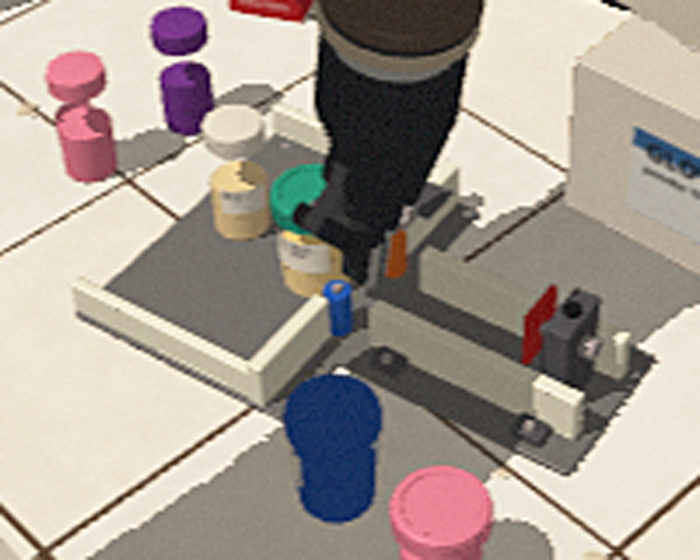

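The cup is out of the mouth and standing at about x=-55, with the jar behind it. I'll push it about 9 mm further, back off, and rise.

```bash
python3 -m pendant '[[0.006,0.002,0.001,0,0,0],[0.012,0.002,0.002,0,0,0],[0.018,0.002,0.003,0,0,0],[0.022,0.002,0.003,0,0,0],[0.022,0.002,0.003,0,0,0]]'; python3 -m pendant '[[-0.03,0,-0.004,0,0,0],[-0.05,0,-0.007,0,0,0],[-0.05,0,-0.1,0,0,0],[-0.05,0,-0.2,0,0,0],[-0.05,0,-0.25,0,0,0]]'
python3 - <<'E'
from h import *
where();print(goal(-64,1,130,0))
im=read_camera("scene")
print([(G(O,YAW,d["xyz"]).round(0),round(d["score"],2)) for d in models.pinpoint("scene","cup_mid")])
print([(G(O,YAW,d["xyz"]).round(0),round(d["score"],2)) for d in models.pinpoint("scene","jar_mid")])
E
```

```text
clock: 7.65
tool_pos: [0.5484, 0.044, 0.023]
tool_rot: [0.627, 0.776, 0.041, -0.056]
contact_force: [-0.5, 0.1, -0.4]
width: 0.003
finger_force: 0.0
clock: 8.28
tool_pos: [0.5573, 0.0094, 0.1214]
tool_rot: [0.627, 0.776, 0.041, -0.055]
contact_force: [0.5, 0.2, -0.3]
width: 0.003
finger_force: 0.0
t 8.28 feeder TCP [  4.7   2.4 121.4] F(feeder) [-0.1  0.5 -0.3] w 0.003 grip 0.0
[0.173, -0.0038, 0.0023, -0.0006, -0.0218, -0.0003]
[(array([[  45., -124.,   36.]]), 0.86), (array([[ 122., -141.,   30.]]), 0.74), (array([[-58.,   3.,  40.]]), 0.62)]
[(array([[-236.,    9.,   35.]]), 0.97), (array([[-119.,   13.,   44.]]), 0.64), (array([[-214.,   78.,   41.]]), 0.56)]
```

```bash
python3 -m pendant '[[0.06,0,0,0,-0.007,0],[0.11,-0.002,0,0,-0.0145,0],[0.15,-0.002,0,0,-0.0218,0],[0.171,-0.002,0.002,0,-0.0218,0],[0.171,-0.002,0.002,0,-0.0218,0]]' 1
python3 - <<'E'
from h import *
where();print(goal(-63,2,36,0))
im=read_camera("top");cv2.imwrite("pics/t3.png",cv2.resize(im[150:310,240:440],None,fx=3,fy=3,interpolation=cv2.INTER_CUBIC))
print([(G(O,YAW,d["xyz"]).round(0),round(d["score"],2)) for d in models.pinpoint("top","cup_mid")])
E
```

```text
clock: 9.05
tool_pos: [0.5408, 0.0772, 0.1272]
tool_rot: [0.628, 0.778, -0.003, -0.003]
contact_force: [0.2, -0.2, 0.2]
width: 0.999
finger_force: 0.0
t 9.05 feeder TCP [-65.1   0.5 127.2] F(feeder) [0.3 0.1 0.2] w 0.999 grip 0.0
[-0.0056, 0.0054, 0.228, -0.0013, -0.0002, 0.0001]
[(array([[ 119., -146.,   31.]]), 0.96), (array([[  46., -123.,   35.]]), 0.77)]
```

```bash
python3 -m pendant '[[-0.002,0.003,0.06,0,0,0],[-0.004,0.005,0.12,0,0,0],[-0.005,0.006,0.18,0,0,0],[-0.005,0.006,0.228,0,0,0],[-0.005,0.006,0.228,0,0,0]]'; python3 -m pendant '[[0,0,0,0,0,0],[0,0,0,0,0,0],[0,0,0,0,0,0],[0,0,0,0,0,0],[0,0,0,0,0,0]]' 0 20; python3 -c "
from h import *
where();print(goal(-63,-64,37,0))"
```

```text
clock: 9.78
tool_pos: [0.5425, 0.074, 0.0355]
tool_rot: [0.629, 0.777, -0.004, -0.003]
contact_force: [0.5, 0.4, 0.1]
width: 1.001
finger_force: 0.0
clock: 10.4
tool_pos: [0.5439, 0.0757, 0.0376]
tool_rot: [0.628, 0.778, -0.002, -0.002]
contact_force: [-1.1, -0.6, 5.6]
width: 0.522
finger_force: 20.8
t 10.4 feeder TCP [-62.9   3.3  37.6] F(feeder) [ 0.4 -1.2  5.6] w 0.522 grip 20.8
[0.0002, -0.1682, 0.0025, -0.0008, -0.0002, -0.0]
```

```bash
python3 -m pendant '[[0,-0.025,0,0,0,0],[0,-0.05,0,0,0,0],[0,-0.075,0,0,0,0],[0,-0.1,0,0,0,0],[0,-0.12,0,0,0,0]]';  python3 -m pendant '[[0,-0.015,0,0,0,0],[0,-0.03,0,0,0,0],[0,-0.04,0,0,0,0],[0,-0.046,0,0,0,0],[0,-0.046,0,0,0,0]]'; python3 -m pendant '[[0,0,0,0,0,0],[0,0,0,0,0,0],[0,0,0,0,0,0],[0,0,0,0,0,0],[0,0,0,0,0,0]]' 0.75; python3 -c "
from h import *
where();print(goal(-63,-64,140,0))"
```

```text
clock: 11.02
tool_pos: [0.4965, 0.0656, 0.0376]
tool_rot: [0.628, 0.778, -0.001, -0.002]
contact_force: [3.3, 0.7, 4.3]
width: 0.521
finger_force: 21.2
clock: 11.65
tool_pos: [0.4784, 0.0617, 0.0376]
tool_rot: [0.628, 0.778, -0.002, -0.002]
contact_force: [1.9, -0.1, 7.1]
width: 0.52
finger_force: 21.2
clock: 12.28
tool_pos: [0.4783, 0.0616, 0.0371]
tool_rot: [0.628, 0.778, -0.002, -0.003]
contact_force: [0.3, -0.4, -0.4]
width: 0.748
finger_force: 0.0
t 12.28 feeder TCP [-63.  -63.8  37.1] F(feeder) [ 0.4  0.2 -0.4] w 0.748 grip 0.0
[0.0002, -0.0023, -0.2573, -0.0011, -0.0002, -0.0]
```

```bash
python3 -m pendant '[[0,0,-0.06,0,0,0],[0,0,-0.14,0,0,0],[0,0,-0.24,0,0,0],[0.05,0.07,-0.26,0,0,0],[0.1,0.15,-0.26,0,0,0]]';  python3 -m pendant '[[0.02,0.02,0,0,0,0],[0.035,0.04,0,0,0,0],[0.035,0.04,0,0,0,0],[0.035,0.04,0,0,0,0],[0.035,0.04,0,0,0,0]]' 0.8
python3 - <<'E'
from h import *
where();print(goal(-118,13,48,0))
for c in("top","scene"):
    im=read_camera(c)
    cv2.imwrite(f"pics/{c}4.png",cv2.resize(im[160:310,230:430],None,fx=2.7,fy=2.7,interpolation=cv2.INTER_CUBIC))
    for q in("cup_mid","jar_mid"):print(c,q,[(G(O,YAW,d["xyz"]).round(0),round(d["score"],2)) for d in models.pinpoint(c,q)])
cv2.imwrite("pics/both4.png",np.vstack([cv2.imread("pics/top4.png")[:300],cv2.imread("pics/scene4.png")[:300]]))
E
```

```text
clock: 12.9
tool_pos: [0.5304, 0.1143, 0.1423]
tool_rot: [0.628, 0.778, -0.001, -0.002]
contact_force: [0.2, -0.4, 0.3]
width: 0.753
finger_force: 0.0
clock: 13.52
tool_pos: [0.5417, 0.1298, 0.1408]
tool_rot: [0.628, 0.778, -0.002, -0.003]
contact_force: [-0.3, -0.0, 0.0]
width: 0.801
finger_force: 0.0
t 13.53 feeder TCP [-116.3   12.5  140.8] F(feeder) [-0.  -0.3  0. ] w 0.801 grip 0.0
[0.0039, 0.0027, 0.232, -0.0011, -0.0002, -0.0002]
top cup_mid [(array([[ 120., -143.,   30.]]), 0.95), (array([[-64., -63.,  34.]]), 0.64), (array([[  46., -123.,   35.]]), 0.57)]
top jar_mid []
scene cup_mid [(array([[-59., -65.,  42.]]), 0.86), (array([[ 121., -141.,   32.]]), 0.83), (array([[  45., -121.,   36.]]), 0.76)]
scene jar_mid [(array([[-235.,    8.,   35.]]), 0.81), (array([[-214.,   73.,   41.]]), 0.68), (array([[-121.,   10.,   45.]]), 0.57)]
```

View pics/both4.png

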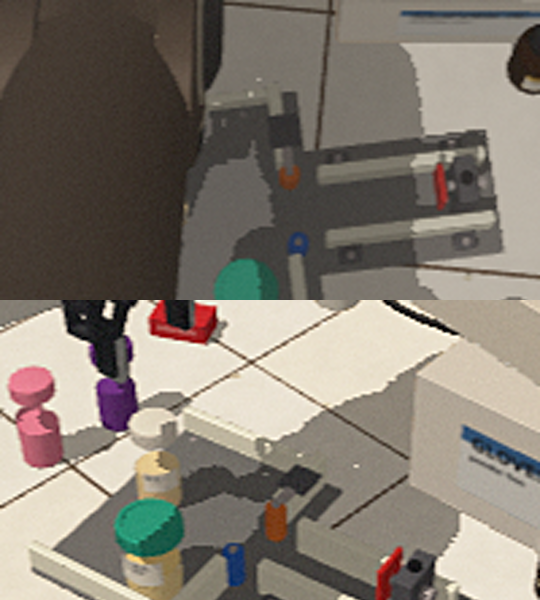

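Cup stands at about (-63,-64), clear of the mouth. The orange roller shows at (288,178) and the blue post at (298,241) in the upper crop. I'll back-project both to check the centreline while moving down on the jar.

```bash
python3 - <<'E'
from h import *
im=cv2.imread("pics/top4.png");i=CI["top"]
hsv=cv2.cvtColor(im,cv2.COLOR_BGR2HSV)
def back(px,z):
    K=i["camera_matrix"];d=i["R"].T@np.linalg.solve(K,[*px,1]);C=-i["R"].T@i["t"];return C+d*(z-C[2])/d[2]
for n,p in(("roller",(288,170)),("post",(298,241)),("postrow",(298,238))):
    print(n,G(O,YAW,back((p[0]/2.7+230-.3,p[1]/2.7+160-.3),.035))[0].round(1))
# bias of O from new picture: rails edges
g=cv2.GaussianBlur(cv2.cvtColor(im,cv2.COLOR_BGR2GRAY).astype(float),(0,0),1.5)
for col in(350,400,480):
    print(col,[(r,round(float(v))) for r,v in enumerate(np.gradient(g[:,col])) if abs(v)>7 and 140<r<260])
for x in(20,50,110):
    for y in(30.5,20.5,-20.5,-30.5):
        p=(proj("top",F(O,YAW,[[x,y,35]]))[0]-[230,160]+.5)*2.7-.5;print(x,y,p.round(1),end=' ')
    print()
E
python3 -m pendant '[[0.004,0.002,0.06,0,0,0],[0.004,0.002,0.12,0,0,0],[0.004,0.002,0.18,0,0,0],[0.004,0.002,0.25,0,0,0],[0.004,0.002,0.25,0,0,0]]'; python3 -m pendant '[[0,0,0,0,0,0],[0,0,0,0,0,0],[0,0,0,0,0,0],[0,0,0,0,0,0],[0,0,0,0,0,0]]' 0 25; python3 -c "
from h import *
where()"
```

```text
roller [-22.5  30.1  35. ]
post [-21.5 -26.   35. ]
postrow [-21.2 -23.7  35. ]
350 [(144, -11), (145, -15), (146, -13), (147, -8), (160, 11), (161, 14), (162, 13), (163, 9), (181, -8), (182, -7), (225, 8), (226, 11), (227, 11), (228, 9), (243, -9), (244, -11), (245, -11), (246, -9)]
400 [(141, -8), (154, 8), (155, 11), (156, 11), (157, 9), (174, -9), (175, -10), (176, -8), (219, 8), (220, 12), (221, 12), (222, 9), (239, -9), (240, -9)]
480 [(143, 9), (144, 15), (145, 20), (146, 20), (147, 17), (148, 12), (149, 7), (157, -9), (158, -11), (159, -12), (160, -12), (161, -11), (162, -10), (163, -9), (164, -7), (174, 8), (175, 10), (176, 9), (177, 7), (185, -8), (186, -9), (187, -8), (209, 10), (210, 15), (211, 19), (212, 21), (213, 19), (214, 13), (222, -8), (223, -11), (224, -12), (225, -9), (229, -7), (230, -7), (253, 9), (254, 13), (255, 16), (256, 16), (257, 12)]
20 30.5 [342.6 163.1] 20 20.5 [344.3 175.7] 20 -20.5 [351.  227.7] 20 -30.5 [352.7 240.5] 
50 30.5 [381.2 158.6] 50 20.5 [382.9 171.2] 50 -20.5 [389.9 223.1] 50 -30.5 [391.7 235.9] 
110 30.5 [458.2 149.7] 110 20.5 [460.1 162.2] 110 -20.5 [467.6 214.1] 110 -30.5 [469.4 226.8] 
clock: 14.45
tool_pos: [0.5403, 0.1318, 0.0391]
tool_rot: [0.628, 0.778, -0.004, -0.003]
contact_force: [-0.8, 0.4, -0.6]
width: 0.799
finger_force: 0.0
clock: 15.08
tool_pos: [0.5426, 0.1324, 0.0419]
tool_rot: [0.628, 0.778, -0.001, -0.002]
contact_force: [-1.1, -0.6, 7.0]
width: 0.413
finger_force: 25.9
t 15.07 feeder TCP [-118.7   14.    41.9] F(feeder) [ 0.3 -1.2  7. ] w 0.413 grip 25.9
```

```bash
python3 -m pendant '[[-0.025,-0.007,0,0,0,0],[-0.05,-0.014,0,0,0,0],[-0.075,-0.021,0,0,0,0],[-0.1,-0.028,0,0,0,0],[-0.12,-0.033,0,0,0,0]]'; python3 -c "
from h import *
where()
for k in range(3): read_camera('scene')
where();print(goal(-40,0.7,42,0))"
```

```text
clock: 15.7
tool_pos: [0.5401, 0.0833, 0.0419]
tool_rot: [0.628, 0.778, -0.001, -0.002]
contact_force: [1.5, 2.7, 4.8]
width: 0.413
finger_force: 26.0
t 15.7 feeder TCP [-71.1   1.2  41.9] F(feeder) [-2.3  2.1  4.8] w 0.413 grip 26.0
t 15.85 feeder TCP [-70.1   0.9  41.9] F(feeder) [ 2.  -1.1  8.3] w 0.413 grip 26.2
[-0.0753, -0.0003, -0.0004, -0.0007, -0.0002, -0.0001]
```

```bash
python3 -m pendant '[[-0.015,0,0,0,0,0],[-0.03,0,0,0,0,0],[-0.045,0,0,0,0,0],[-0.06,0,0,0,0,0],[-0.075,0,0,0,0,0]]'; python3 -c "
from h import *
where()"; python3 -m pendant '[[-0.008,0,0,0,0,0],[-0.016,0,0,0,0,0],[-0.024,0,0,0,0,0],[-0.032,0,0,0,0,0],[-0.035,0,0,0,0,0]]'; python3 -c "
from h import *
where()"
```

```text
clock: 16.48
tool_pos: [0.5462, 0.0549, 0.0418]
tool_rot: [0.628, 0.779, -0.001, -0.003]
contact_force: [-1.8, 4.6, 8.6]
width: 0.413
finger_force: 26.1
t 16.48 feeder TCP [-42.1   1.1  41.8] F(feeder) [-4.8 -0.8  8.6] w 0.413 grip 26.1
clock: 17.1
tool_pos: [0.5492, 0.0411, 0.0418]
tool_rot: [0.628, 0.778, -0.001, -0.003]
contact_force: [-0.6, 4.4, 8.1]
width: 0.412
finger_force: 26.0
t 17.1 feeder TCP [-28.    1.1  41.8] F(feeder) [-4.4  0.3  8.1] w 0.412 grip 26.0
```

```bash
python3 -m pendant '[[-0.008,0,0,0,0,0],[-0.016,0,0,0,0,0],[-0.024,0,0,0,0,0],[-0.03,0,0,0,0,0],[-0.03,0,0,0,0,0]]'; python3 -c "
from h import *
where()"; python3 -m pendant '[[-0.006,0,0,0,0,0],[-0.012,0,0,0,0,0],[-0.018,0,0,0,0,0],[-0.022,0,0,0,0,0],[-0.022,0,0,0,0,0]]'; python3 -c "
from h import *
where()"
```

```text
clock: 17.73
tool_pos: [0.5518, 0.0292, 0.0418]
tool_rot: [0.628, 0.778, -0.001, -0.002]
contact_force: [-0.2, 2.4, 8.1]
width: 0.408
finger_force: 26.0
t 17.73 feeder TCP [-15.8   1.1  41.8] F(feeder) [-2.4  0.3  8.1] w 0.408 grip 26.0
clock: 18.35
tool_pos: [0.5536, 0.0208, 0.0418]
tool_rot: [0.628, 0.778, -0.001, -0.002]
contact_force: [-1.6, 3.4, 7.8]
width: 0.411
finger_force: 25.9
t 18.35 feeder TCP [-7.2  1.2 41.8] F(feeder) [-3.7 -0.9  7.8] w 0.411 grip 25.9
```

```bash
python3 -m pendant '[[-0.01,0,0,0,0,0],[-0.02,0,0,0,0,0],[-0.03,0,0,0,0,0],[-0.04,0,0,0,0,0],[-0.05,0,0,0,0,0]]'; python3 -c "
from h import *
where()"; python3 -m pendant '[[-0.013,0,0,0,0,0],[-0.026,0,0,0,0,0],[-0.039,0,0,0,0,0],[-0.052,0,0,0,0,0],[-0.065,0,0,0,0,0]]'; python3 -c "
from h import *
where()"
```

```text
clock: 18.98
tool_pos: [0.5578, 0.0014, 0.0418]
tool_rot: [0.627, 0.779, -0.001, -0.003]
contact_force: [-1.3, 4.9, 8.3]
width: 0.414
finger_force: 26.0
t 18.98 feeder TCP [12.6  1.2 41.8] F(feeder) [-5.1 -0.2  8.3] w 0.414 grip 26.0
clock: 19.6
tool_pos: [0.5634, -0.024, 0.0418]
tool_rot: [0.628, 0.779, -0.001, -0.003]
contact_force: [-0.4, 4.2, 9.7]
width: 0.413
finger_force: 26.0
t 19.6 feeder TCP [38.6  1.2 41.8] F(feeder) [-4.2  0.5  9.7] w 0.413 grip 26.0
```

```bash
python3 -m pendant '[[-0.01,0,-0.001,0,0,0],[-0.02,0,-0.002,0,0,0],[-0.03,0,-0.003,0,0,0],[-0.04,0,-0.004,0,0,0],[-0.05,0,-0.005,0,0,0]]'; python3 -c "
from h import *
where()"; python3 -m pendant '[[-0.0025,0,0,0,0,0],[-0.005,0,0,0,0,0],[-0.0075,0,0,0,0,0],[-0.01,0,0,0,0,0],[-0.0125,0,0,0,0,0]]'; python3 -c "
from h import *
where()"
```

```text
clock: 20.23
tool_pos: [0.5663, -0.046, 0.0422]
tool_rot: [0.628, 0.778, -0.003, -0.003]
contact_force: [0.2, 0.8, -1.0]
width: 0.411
finger_force: 25.3
t 20.23 feeder TCP [60.8 -0.6 42.2] F(feeder) [-0.7  0.4 -1. ] w 0.411 grip 25.3
clock: 20.85
tool_pos: [0.5678, -0.0502, 0.0426]
tool_rot: [0.628, 0.778, -0.002, -0.003]
contact_force: [0.6, 0.4, -0.7]
width: 0.414
finger_force: 25.3
t 20.85 feeder TCP [65.2 -0.  42.6] F(feeder) [-0.3  0.6 -0.7] w 0.414 grip 25.3
```

Fz dropped to about the jar's weight, so I'll lower slightly to keep it on the deck.

```bash
python3 -m pendant '[[0,0,0.001,0,0,0],[0,0,0.002,0,0,0],[0,0,0.002,0,0,0],[0,0,0.002,0,0,0],[0,0,0.002,0,0,0]]'; python3 -c "
from h import *
where()"
```

```text
clock: 21.48
tool_pos: [0.5677, -0.0502, 0.0419]
tool_rot: [0.628, 0.778, -0.002, -0.002]
contact_force: [-1.6, -0.1, 2.5]
width: 0.417
finger_force: 25.5
t 21.48 feeder TCP [65.2 -0.  41.9] F(feeder) [-0.2 -1.6  2.5] w 0.417 grip 25.5
```

Now on the deck with light pressure (2.5 N). Feeling forward.

```bash
for k in 1 2; do python3 -m pendant '[[-0.0015,0,0,0,0,0],[-0.003,0,0,0,0,0],[-0.0045,0,0,0,0,0],[-0.006,0,0,0,0,0],[-0.0075,0,0,0,0,0]]' >/dev/null; python3 -c "
from h import *
where()"; done
```

```text
t 22.1 feeder TCP [68.2  0.2 41.9] F(feeder) [-2.3  0.2  3. ] w 0.412 grip 25.6
t 22.73 feeder TCP [71.1  0.  41.9] F(feeder) [-2.7  0.   5.4] w 0.414 grip 25.7
```

```bash
for k in 1 2; do python3 -m pendant '[[-0.001,0,0,0,0,0],[-0.002,0,0,0,0,0],[-0.003,0,0,0,0,0],[-0.004,0,0,0,0,0],[-0.005,0,0,0,0,0]]' >/dev/null; python3 -c "
from h import *
where()"; done
```

```text
t 23.35 feeder TCP [71.8  0.  41.9] F(feeder) [-6.3 -0.5  7.1] w 0.412 grip 25.9
t 23.98 feeder TCP [72.7  0.  41.9] F(feeder) [-9.9 -0.   8.8] w 0.413 grip 26.0
```

```bash
python3 -m pendant '[[-0.001,0,0,0,0,0],[-0.002,0,0,0,0,0],[-0.003,0,0,0,0,0],[-0.004,0,0,0,0,0],[-0.005,0,0,0,0,0]]' >/dev/null; python3 -c "
from h import *
where()"; python3 -m pendant '[[-0.0005,0,0,0,0,0],[-0.001,0,0,0,0,0],[-0.0015,0,0,0,0,0],[-0.002,0,0,0,0,0],[-0.002,0,0,0,0,0]]' >/dev/null; python3 -c "
from h import *
where()"
```

```text
t 24.6 feeder TCP [73.7  0.  41.9] F(feeder) [-11.5  -1.4  11.1] w 0.41 grip 26.1
t 25.23 feeder TCP [74.   0.  41.9] F(feeder) [-12.9  -1.9  10.5] w 0.411 grip 26.2
```

```bash
python3 -m pendant '[[-0.001,0,0,0,0,0],[-0.002,0,0,0,0,0],[-0.003,0,0,0,0,0],[-0.003,0,0,0,0,0],[-0.003,0,0,0,0,0]]' >/dev/null; python3 -c "
from h import *
where()"; python3 -m pendant '[[0,0,0,0,0,0],[0,0,0,0,0,0],[0,0,0,0,0,0],[0,0,0,0,0,0],[0,0,0,0,0,0]]' >/dev/null; python3 -c "
from h import *
where()"
```

```text
t 25.85 feeder TCP [74.6  0.  41.9] F(feeder) [-13.2  -1.3  12.6] w 0.415 grip 26.2
t 26.48 feeder TCP [74.7  0.  41.9] F(feeder) [-14.4  -2.3  11.6] w 0.414 grip 26.2
```

```bash
python3 -m pendant '[[0.002,0,0,0,0,0],[0.004,0,0,0,0,0],[0.006,0,0,0,0,0],[0.008,0,0,0,0,0],[0.01,0,0,0,0,0]]' >/dev/null; python3 -c "
from h import *
where()"; python3 -m pendant '[[0.001,0,0,0,0,0],[0.002,0,0,0,0,0],[0.003,0,0,0,0,0],[0.003,0,0,0,0,0],[0.003,0,0,0,0,0]]' >/dev/null; python3 -c "
from h import *
where()"
```

```text
t 27.1 feeder TCP [73.8  0.  41.9] F(feeder) [-5.3 -0.8  6.7] w 0.41 grip 25.9
t 27.73 feeder TCP [73.2  0.1 41.9] F(feeder) [-5.  -0.6  5.6] w 0.411 grip 25.9
```

```bash
for k in 1 2; do python3 -m pendant '[[0.001,0,0,0,0,0],[0.002,0,0,0,0,0],[0.003,0,0,0,0,0],[0.003,0,0,0,0,0],[0.003,0,0,0,0,0]]' >/dev/null; python3 -c "
from h import *
where()"; done
```

```text
t 28.35 feeder TCP [72.6  0.  41.9] F(feeder) [-3.2  0.3  4.7] w 0.412 grip 25.8
t 28.98 feeder TCP [71.8  0.  41.9] F(feeder) [-1.3  0.9  5. ] w 0.408 grip 25.8
```

```bash
python3 -m pendant '[[0.0005,0,0,0,0,0],[0.001,0,0,0,0,0],[0.001,0,0,0,0,0],[0.001,0,0,0,0,0],[0.001,0,0,0,0,0]]' >/dev/null; python3 -c "
from h import *
where()"; python3 -m pendant '[[0,0,0,0,0,0],[0,0,0,0,0,0],[0,0,0,0,0,0],[0,0,0,0,0,0],[0,0,0,0,0,0]]' 0.75; python3 -m pendant '[[0,0,-0.03,0,0,0],[0,0,-0.08,0,0,0],[0,0,-0.16,0,0,0],[0,0,-0.25,0,0,0],[0,0,-0.35,0,0,0]]' ; python3 -m pendant '[[0.1,0,0,0,0,0],[0.25,0,0,0,0,0],[0.4,0,0,0,0,0],[0.55,0,0,0,0,0],[0.6,0,0,0,0,0]]'
python3 - <<'E'
from h import *
where()
for c in("top","scene"):
    im=read_camera(c)
    cv2.imwrite(f"pics/{c}5.png",cv2.resize(im[160:310,230:430],None,fx=2.7,fy=2.7,interpolation=cv2.INTER_CUBIC))
    for q in("cup_mid","jar_mid"):print(c,q,[(G(O,YAW,d["xyz"]).round(0),round(d["score"],2)) for d in models.pinpoint(c,q)])
cv2.imwrite("pics/both5.png",np.vstack([cv2.imread("pics/top5.png")[:300],cv2.imread("pics/scene5.png")[:300]]))
E
```

```text
t 29.6 feeder TCP [71.5 -0.  41.9] F(feeder) [ 0.7 -0.2  4.2] w 0.407 grip 25.8
clock: 30.22
tool_pos: [0.5689, -0.056, 0.0417]
tool_rot: [0.628, 0.778, -0.002, -0.003]
contact_force: [-0.1, 0.1, -0.1]
width: 0.754
finger_force: 0.0
clock: 30.85
tool_pos: [0.5696, -0.0561, 0.1836]
tool_rot: [0.628, 0.778, -0.002, -0.003]
contact_force: [0.7, -0.2, 0.3]
width: 0.751
finger_force: 0.0
clock: 31.48
tool_pos: [0.518, 0.183, 0.1827]
tool_rot: [0.626, 0.78, -0.002, -0.003]
contact_force: [0.2, -0.5, -0.4]
width: 0.754
finger_force: 0.0
t 31.48 feeder TCP [-173.3    0.6  182.7] F(feeder) [ 0.6  0.1 -0.4] w 0.754 grip 0.0
top cup_mid [(array([[  43., -121.,   35.]]), 0.77), (array([[ 119., -141.,   32.]]), 0.72), (array([[-63., -63.,  31.]]), 0.66), (array([[-1., -2., -1.]]), 0.45)]
top jar_mid [(array([[72.,  4., 44.]]), 0.7)]
scene cup_mid [(array([[  46., -118.,   34.]]), 0.82), (array([[ 123., -141.,   33.]]), 0.8), (array([[-62., -63.,  41.]]), 0.63)]
scene jar_mid [(array([[-235.,    8.,   35.]]), 0.7), (array([[72.,  1., 44.]]), 0.68), (array([[-211.,   79.,   38.]]), 0.6)]
```

View pics/both5.png

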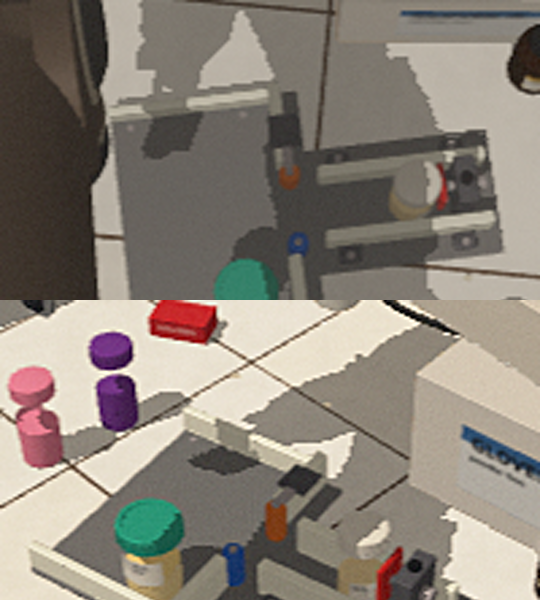

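The jar stands against the red plunger at (415,188) in the upper crop. The cup stands on the deck at (245,280), clear of the mouth, and the robot touches nothing.

```bash
python3 -c "
from rig import ctrl
print(ctrl.finish_job())"
```

```text
the job is handed in; nothing more can be done
None
```

The job is handed in at about 31.5 s: the cup stands on the wide deck clear of the mouth, and the jar stands at the stop, pressed with an estimated 11–12 N for over half a second and eased off before release; midway down the lane the jar may have lifted by under 1 mm over a few millimetres before I lowered it again.

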